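# Hold the cactus in the pot with tongs

### The arm

A 6-joint arm with a two-finger parallel gripper is mounted at the origin on the work surface. World frame = base frame: x ahead of the robot, y to its left, z up, the work surface at z = 0. Lengths are in m, angles in degrees, forces in N, time in s.
With the tool pointing down it reaches from about 0.275 to 0.75 m from the base axis. Payload 10.2 kg.
Tool frame: the origin (TCP) lies between the finger pads; the fingertips stand 17 mm ahead of it and the grasp point (between the pads) lies 2 mm behind it (ctrl.tip_extent is the distance from the TCP to the fingertips, in m); z points along the fingers, y is the line along which they close (so a half turn about z gives the same grasp; the last joint's range is limited). The gripper opens to 85 mm and grips with 20 to 120 N. Pads are 22 mm wide; open, the fingers measure 114 mm over their backs; the gripper's body (76 mm by 85 mm) begins 54 mm behind the grasp point. The pads swing forward as they close: fully open they stand 13 mm farther back than shut.
Start: joints at [-84.821, 17.928, 85.812, -0, 76.261, -12.8], TCP at [0.162, -0.499, 0.248] pointing down, gripper open.
Joint ranges: [-168.41, 168.41], [-55.51, 124.54], [10.69, 146.95], [-70.63, 250.63], [1, 178], [-165.06, 165.06]. Speed limits (degrees/s): [136.94, 136.94, 172.46, 180, 180, 180].

### API

Orientations are given as [roll, pitch, yaw] about the fixed x, y, z axes, in that order (R = Rz(yaw) Ry(pitch) Rx(roll)).
In Python, from cell import sensors, optics, workorder, ctrl gives the robot as it stands.
- The arm moves only by the tool servo_tool, never from a script. Its argument "commands" is a list of rows, each a list of 2 entries, a list of its own where there are three numbers: the shift along the tool's x, y, z normalised to -1 to 1, where 1 is 100 cm, then the turn, a rotation vector about the tool's x, y, z normalised to -1 to 1, where 1 is 180 degrees. In form: [[[x, y, z], [rx, ry, rz]], ...]. A call has 1 to 8 rows; each row is the pose to reach, as a shift and turn from the pose commanded when the call began, along the tool's axes at that moment, turning the shorter way round; what a row does not reach only later rows make up. A row lasts 1/12 s, in which the tool goes at most 41.7 mm and 7.16 degrees, less where a joint would pass 70% of its speed; a pose out of reach is approached as far as the arm can. A call with a number of a shift or a turn outside -1 to 1 is refused whole. A call with a gripper value outside its range is refused whole. "claw" is the closure, from -1 (fully open) to 1 (shut), set as the call begins (left out, the last holds). The fingers move at their own pace and stop on an object; "squeeze" is the grip in N (left out, the last holds). Time passes only in rows, so rows that repeat a pose let the fingers close. It gives the time, the measured TCP pose, the force, the opening and the grip force at its end, in the units of the state.
- sensors.state(): the state, without advancing time (a new reading comes with each control period).
- optics.capture(name): name is "side" or "top"; returns the picture (420x560x3 uint8, red, green, blue); there is no depth.
- optics.camera_params(name): a dict with "K" (3x3 intrinsics, pixels), "extrinsics" (4x4, takes a point from camera to world coordinates). Camera axes: x right, y down, z forward; pixel columns grow to the right and rows downward; lengths in m; the calibration is good to about 2 mm. A picture is of the moment at which its call begins. camera_params takes no time and is no camera call.
- workorder.sign_off(): hands the job in; it is judged then, once.
Trained networks look in the newest picture that a camera, given by its name, has taken for a name from the list of things; names that differ only in an ending like _2 or _b are one class to them, and where a whole thing is asked for, a point or a joint stands for the part that bears it (a point fixed in the world has none). Each returns a list of dicts, best first, with "confidence" (0 to 1); they miss things now and then, are a little off and sometimes report something else, mostly with a low value. They report only what shows in the picture. A call takes as long as a camera call. They do not tell look-alikes from the thing itself.
- optics.recognise(camera, thing): "rect" ([left, top, width, height] in pixels, round what is visible of it).
- optics.cut_out(camera, thing): "region" (420x560 bool, what is visible of it) and "rect" ([left, top, width, height] in pixels, round what is visible of it).
The state is a dict: "t": time; "joints": joint angles; "joint_velocities": joint speeds; "joint_efforts": joint torques, N m; "tcp_pos": TCP position; "ee_rot": TCP orientation; "ft_force": force on the tool from outside, world axes, zero at the start; "moment": the same for the moment, N m; "gripper_width": finger opening in m; "gripper_force": force on a finger pad.
Only numpy, scipy, OpenCV 4.12 (cv2) and the standard library are available. Lean on these libraries where they do the work, as an engineer would, in place of code of your own. Each camera call takes 0.05 s, during which the arm holds its last target. There are 200 camera calls.

### The job

Take the clear dome off the little cactus and hang it on the bamboo stake by the hollow of its knob, out of the way. Then take the tongs, grip the spiny cactus with them (do not touch it with the gripper itself), lift it off the saucer and hold it upright in the middle of the grey pot's mouth, its root plug hanging a little way inside the rim but neither the plant nor the tongs touching the pot, so that I can fill in around it. Finish while holding it there with the tongs, let nothing tip over and leave everything else where it is.

Things in the scene. Friction and masses are not known exactly. Their poses are not given: they have to be found in the camera images.
- dome: clear plastic humidity dome, open below, 100 mm high, 70 g; origin at the centre of its open rim, z up. Bell 90 mm across at the rim (outside), 80 mm at 53 mm height, then a sloping shoulder up to a straight round knob 26 mm across from 70 to 100 mm height. The knob is hollow, a socket 18 mm wide inside open to the bell below, closed at its top (ceiling at 96 mm). Stands in the saucer over the cactus at the start
- dome_knob (a point): middle of the dome's knob, on its axis, 85 mm above the dome's rim: a place to grip it from above
- dome_socket (a point): centre of the ceiling inside the dome's hollow knob, 96 mm above the dome's rim; rests on the tip of the stake when the dome hangs
- stake: upright bamboo stake, 10 mm thick, held outside the far rim of the table by a small black spring clip, fixed; origin on its axis level with the table top, z up. It rises 165 mm above the table. The clip stays below 12 mm above the table, save its handle, which points away from the table and reaches 15 mm
- stake_tip (a point): centre of the stake's flat top end, 165 mm above the table
- saucer: orange silicone plant saucer, 144 mm across its rim, 18 mm high, floor 4 mm thick, loose, 160 g; origin at the centre of its underside, on the table
- cactus: small ribbed upright cactus on a dark coir root plug, 55 mm high in all, about 55 g; origin at the centre of the plug's underside, z up along its axis. Plug 31 mm across and 24 mm high; the cactus above it has straight sides 36 mm across from 24 to 47 mm height, then a rounded top. Stands on the saucer's floor under the dome at the start
- pot: empty grey ceramic pot, 112 mm across its rim, 75 mm high, wall 5 mm, loose, 500 g; origin at the centre of its underside, on the table
- pot_rim (a point): centre of the pot's mouth, level with the rim, 75 mm above its underside
- tongs: steel kitchen tongs, 227 mm from hinge to tips, 105 g, lying on their side on the table so that they open and close sideways; origin on the hinge pin at half height (10 mm above the table as they lie), x from the hinge to the jaws, z up, y across. Two legs 16 mm tall, sprung open; jaws and hinge 20 mm tall. A small ring stands 33 mm out behind the hinge
- tongs_grip (a point): point midway between the legs, 112 mm from the hinge, at half height, near the tongs' balance point. On each leg a black grip sleeve, 16 mm tall, runs from 82 to 148 mm from the hinge; over the sleeves the tongs measure 57 mm at this point when open and 40 mm when the jaws are 36 mm apart. The spring pushes out with about 3.5 N here when open and 6 N at 40 mm: squeezed to about 50 mm they can be carried with the jaws still open 54 mm
- tongs_jaws (a point): point midway between the jaws, at half height, 213 mm from the hinge. The jaws are upright plates 28 mm long (199 to 227 mm from the hinge), 20 mm tall and 4 mm thick; free gap between them 68 mm when open, 4 mm when squeezed fully
- tongs_left (a joint): inward swing of the left leg, rad: 0 open (sprung there), 0.075 when the jaws are parallel and 36 mm apart, 0.15 fully squeezed; the right leg mirrors it
- scoop: stainless steel scoop, 210 mm long, lying on the table at the left; bystander. Origin on the table under its back wall, blade 105 mm to +x
- pots: stack of three nested terracotta pots, 76 mm across, 98 mm high; bystander. Origin at the centre of its underside
- jar: amber glass jar with a metal cap, 60 mm across, 85 mm high, at the right; bystander. Origin at the centre of its underside
There are look-alikes about, which are no part of the job. What is shaped like the dome but green is not meant. Of the things that look like the saucer, the larger one is meant.

How it is judged:
By the outcome, as a careful person would: the job done as asked, in the order asked, and still so for the second after the job is handed in, while the arm keeps its last pose, push and grip.
It also fails if it takes over 64 s, if anything falls off the work surface, if the arm or the gripper's body presses on something with over 40 N, if the wrist force passes 120 N, or if a joint passes its speed limit or range.

## Working session

There is one attempt and no reset: what is moved stays moved. The work goes in short steps, Python scripts to look and compute and a tool call to move; the robot and the scene stay as the last step left them, time stands still between calls to the robot, and variables do not carry over. Pictures are saved under pics/ and viewed, at most 10 in all, crops included, and the job is handed in when it is done.

Besides the shell and the picture viewer there is one more tool, called after "Emit:" in YAML: its name, and indented under it one key for each argument. servo_tool: Moves the arm, as the interface text tells. Its arguments: {"type":"object","properties":{"commands":{"type":"array","items":{"type":"array"}},"claw":{"type":"number"},"squeeze":{"type":"number"}},"required":["commands"]}

```bash
ls; mkdir -p pics
python3 - <<'E'
from cell import sensors, optics, workorder, ctrl
import cv2, numpy as np
print(sensors.state()); print(ctrl.tip_extent)
for n in ("side","top"):
    im=optics.capture(n); cv2.imwrite(f"pics/{n}0.png",im[:,:,::-1]); p=optics.camera_params(n); print(n,np.round(p["K"],2),np.round(p["extrinsics"],4))
E
```

```text
pics
{'t': 0.0, 'joints': array([-8.48212861e+01,  1.79592695e+01,  8.58537984e+01,  7.27712411e-04,
        7.62598325e+01, -1.28002046e+01]), 'joint_velocities': array([ 0.01984956,  0.06184206,  0.02372898, -0.11873629,  0.03303365,
       -0.00775399]), 'joint_efforts': array([ 1.41973462e-03, -4.12272263e+01, -2.59734374e+01, -1.03356717e-04,
        4.25519320e-03,  2.18953414e-05]), 'tcp_pos': array([ 0.1620174 , -0.49913374,  0.247738  ]), 'ee_rot': array([-1.79929068e+02, -1.68403244e-02,  1.79787347e+01]), 'ft_force': array([0.78254475, 0.43331533, 0.20868423]), 'moment': array([-0.0224627 , -0.04340153,  0.03619977]), 'gripper_force': 0.0, 'gripper_width': 0.08544499275705313}
0.017
side [[541.12   0.   280.05]
 [  0.   541.12 208.73]
 [  0.     0.     1.  ]] [[-0.9995 -0.0142  0.0268  0.4496]
 [-0.0302  0.5368 -0.8432  1.2075]
 [-0.0025 -0.8436 -0.537   0.922 ]
 [ 0.      0.      0.      1.    ]]
top [[513.85   0.   275.3 ]
 [  0.   513.85 203.3 ]
 [  0.     0.     1.  ]] [[-0.0254 -0.9824  0.1848  0.1961]
 [-0.9997  0.0255 -0.0017 -0.0101]
 [-0.0031 -0.1848 -0.9828  1.6578]
 [ 0.      0.      0.      1.    ]]
```

View pics/top0.png

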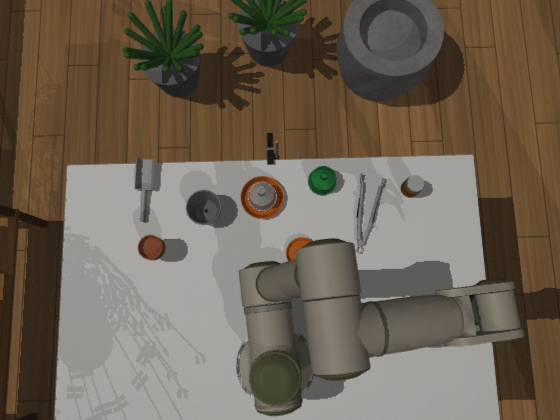

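View pics/side0.png

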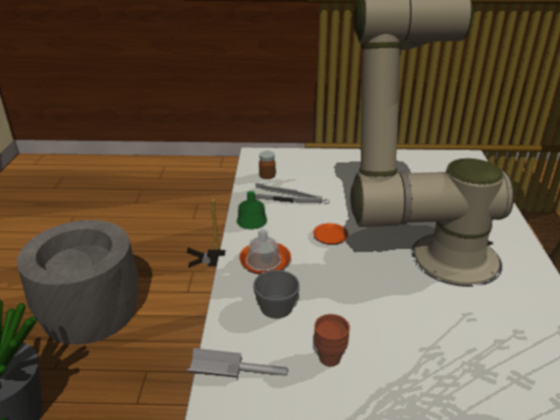

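The top picture shows the clear dome on the large orange saucer at (262,196), the look-alike green dome at (322,180) and a small orange saucer at (302,250). The stake and clip are at (270,148), the grey pot at (204,207), the tongs with hinge at (360,248) and jaws at (372,178), and the jar at (412,187). The side picture shows the clear dome at (263,248), the green one at (252,210), and the stake tip near (213,200).

Candidates are dome (262,196) clear or (322,180) green, and saucer (262,198) large or (302,250) small. I choose the clear dome and the large saucer and will check them in a crop.

```bash
cat > h.py <<'E'
from cell import sensors, optics, workorder, ctrl
import cv2, numpy as np
P={n:optics.camera_params(n) for n in ("side","top")}
def ray(n,uv):
    K,E=np.array(P[n]["K"]),np.array(P[n]["extrinsics"]); d=E[:3,:3]@np.linalg.inv(K)@np.array([uv[0],uv[1],1.]); return E[:3,3],d
def atz(n,uv,z):
    o,d=ray(n,uv); return o+d*(z-o[2])/d[2]
def proj(n,p):
    K,E=np.array(P[n]["K"]),np.linalg.inv(np.array(P[n]["extrinsics"])); q=K@(E[:3,:3]@np.asarray(p,float).T+E[:3,3:4] if np.ndim(p)>1 else E[:3,:3]@np.asarray(p,float)+E[:3,3]); return (q[:2]/q[2]).T
E
python3 - <<'E'
from h import *
ims={n:optics.capture(n) for n in ("side","top")}
np.savez_compressed("im0.npz",**ims)
R={}
for n in ims:
  for t in ["dome","stake","saucer","pot","tongs","cactus"]:
    r=optics.cut_out(n,t)
    for i,d in enumerate(r[:3]):
        m=d["region"]; R[f"{n}_{t}_{i}"]=m; ys,xs=np.nonzero(m)
        print(n,t,round(d["confidence"],2),d["rect"],len(xs),xs.mean().round(1),ys.mean().round(1))
np.savez_compressed("m0.npz",**R)
a=cv2.resize(ims["top"][130:260,170:430],None,fx=3,fy=3,interpolation=cv2.INTER_CUBIC)[:, :780]
b=cv2.resize(ims["side"][170:290,185:335],None,fx=4,fy=4,interpolation=cv2.INTER_CUBIC)
cv2.imwrite("pics/t1.png",a[:,:,::-1]);cv2.imwrite("pics/s1.png",b[:,:,::-1])
E
```

```text
side dome 0.82 [238.6, 189.3, 30.6, 41.0] 814 251.8 212.5
side dome 0.69 [247.5, 229.0, 30.3, 39.3] 1021 263.2 251.7
side stake 0.74 [186.7, 198.5, 39.7, 67.8] 603 208.5 248.5
side saucer 0.72 [237.2, 241.9, 52.5, 32.1] 385 269.1 257.8
side saucer 0.72 [312.0, 218.8, 37.3, 26.3] 626 330.6 233.1
side pot 0.75 [255.4, 270.6, 46.8, 49.0] 1768 276.6 292.4
side tongs 0.6 [254.2, 271.1, 49.1, 50.4] 1761 276.8 292.2
side tongs 0.48 [245.4, 227.3, 35.4, 41.7] 1066 263.6 251.6
side cactus 0.65 [315.2, 313.7, 34.0, 50.8] 1564 331.3 338.3
top dome 0.73 [304.1, 168.3, 29.9, 26.6] 668 321.7 180.4
top dome 0.56 [249.8, 184.2, 23.2, 27.2] 624 261.4 196.2
top dome 0.19 [241.2, 174.3, 44.6, 45.6] 791 262.4 198.2
top saucer 0.65 [283.6, 237.5, 26.0, 22.2] 331 295.7 246.8
top saucer 0.62 [241.5, 176.9, 42.7, 43.9] 877 261.9 198.1
top pot 0.64 [185.0, 192.6, 38.2, 33.5] 1005 203.5 207.3
top tongs 0.89 [357.9, 177.0, 23.4, 69.6] 404 365.2 213.3
top cactus 0.42 [266.4, 138.1, 12.8, 25.7] 246 271.8 151.3
```

View pics/t1.png

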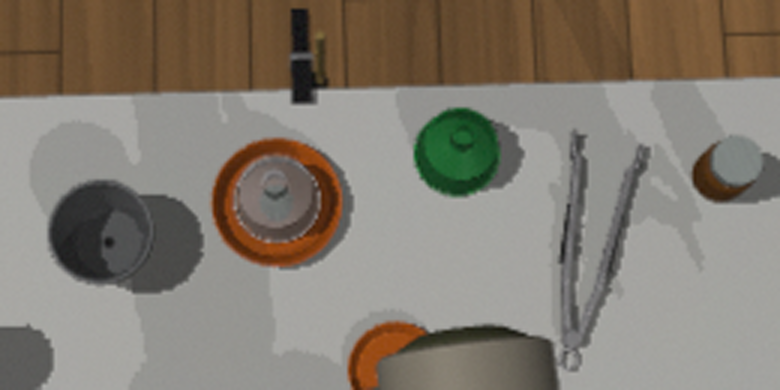

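View pics/s1.png

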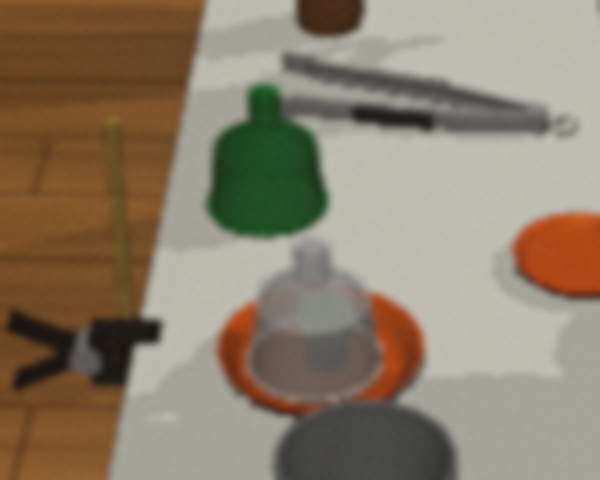

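The crops confirm it: the clear dome (top crop 277,198) stands on the large saucer, with the green dome and the small saucer separate. The stake tip is at top crop (320,36), full (276.7,142), and side crop (111,120), full (212.8,200). The tongs' hinge is at top crop (571,350), with the jaws at (577,140) and (642,152).

```bash
cat >> h.py <<'E'
from scipy.optimize import minimize
def revolve(prof):
    a=np.linspace(0,2*np.pi,48,endpoint=False); return np.array([[r*np.cos(t),r*np.sin(t),z] for r,z in prof for t in a])
def fit(masks,prof,x0,zoff=0.):
    V=revolve(prof)
    def cost(x,ret=False):
        c=0;out=[]
        for n,m in masks.items():
            q=proj(n,V+np.array([x[0],x[1],zoff])); S=8
            h=cv2.convexHull(((q+.5)*S).astype(np.float32)).astype(np.int32)
            l,t=(q.min(0)-15).astype(int); w,hh=(q.max(0)-q.min(0)+30).astype(int)
            I=np.zeros((hh*S,w*S),np.uint8); cv2.fillPoly(I,[h.reshape(-1,1,2)-np.array([l*S,t*S])],1)
            M=np.zeros((hh,w),np.uint8); M[:]=m[t:t+hh,l:l+w]
            M=np.kron(M,np.ones((S,S),np.uint8)); iou=(I&M).sum()/max(1,(I|M).sum()); c+=1-iou; out.append(round(float(iou),3))
        return out if ret else c
    r=minimize(cost,x0,method="Nelder-Mead",options=dict(initial_simplex=[x0,[x0[0]+.01,x0[1]],[x0[0],x0[1]+.01]],xatol=2e-4,fatol=1e-5))
    return r.x.round(4),cost(r.x,True)
def tri(uvs):
    A=np.zeros((3,3));b=np.zeros(3)
    for n,uv in uvs.items():
        o,d=ray(n,uv);d=d/np.linalg.norm(d);M=np.eye(3)-np.outer(d,d);A+=M;b+=M@o
    return np.linalg.solve(A,b)
DOME=[(.045,0),(.040,.053),(.013,.070),(.013,.100)]
POT=[(.056,.075),(.045,0)]
SAU=[(.072,.018),(.06,0)]
E
python3 - <<'E'
from h import *
m=np.load("m0.npz")
x0=list(atz("top",(262,191.5),.1)[:2]); print("knobtop@.104",atz("top",(261.7,191.2),.104),atz("side",(262.7,231),.104))
print("dome",fit({"side":m["side_dome_1"]},DOME,x0,.004),fit({"top":m["top_dome_1"]},DOME,x0,.004),fit({k:m[k+"_dome_1"] for k in P},DOME,x0,.004))
x0=list(atz("top",(203.5,207),.07)[:2])
for ks in (["side"],["top"],["side","top"]): print("pot",ks,fit({k:m[k+"_pot_0"] for k in ks},POT,x0))
x0=list(atz("top",(262,198),.018)[:2])
ms=m["top_saucer_1"]|m["top_dome_1"]; ss=m["side_saucer_0"]
print("saucer",fit({"top":ms.astype(np.uint8)},SAU,x0))
print("stake",tri({"top":(276.5,142),"side":(212.7,200)}),atz("top",(276.5,142),.165),atz("side",(212.7,200),.165))
for uv in [(360.3,246.7),(360.3,249)]: print("hinge",atz("top",uv,.015))
for uv in [(362.3,175),(384.5,179)]: print("tip",atz("top",uv,.015))
I=np.load("im0.npz"); 
t=I["top"][136:164,264:286]; s=I["side"][192:212,203:223]
t=cv2.resize(t,None,fx=18,fy=18,interpolation=0); s=cv2.resize(s,None,fx=20,fy=20,interpolation=0)
H=504;C=np.zeros((H,800,3),np.uint8);C[:t.shape[0],:t.shape[1]]=t;C[:400,400:800]=s
cv2.imwrite("pics/st.png",C[:,:,::-1])
E
```

```text
knobtop@.104 [0.5274128  0.02827827 0.104     ] [0.53296103 0.03395615 0.104     ]
dome (array([0.5331, 0.0303]), [0.924]) (array([0.5294, 0.0316]), [0.96]) (array([0.5307, 0.0318]), [0.897, 0.947])
pot ['side'] (array([0.491, 0.209]), [0.923])
pot ['top'] (array([0.4879, 0.2126]), [0.971])
pot ['side', 'top'] (array([0.4885, 0.2125]), [0.908, 0.968])
saucer (array([0.5264, 0.0303]), [0.958])
stake [ 0.66740787 -0.0211272   0.16367384] [ 0.66526503 -0.02108976  0.165     ] [ 0.66873768 -0.01980191  0.165     ]
hinge [ 0.35665588 -0.28129928  0.015     ]
hinge [ 0.34929684 -0.28088718  0.015     ]
tip [ 0.59216866 -0.30106268  0.015     ]
tip [ 0.57679094 -0.37305269  0.015     ]
```

View pics/st.png

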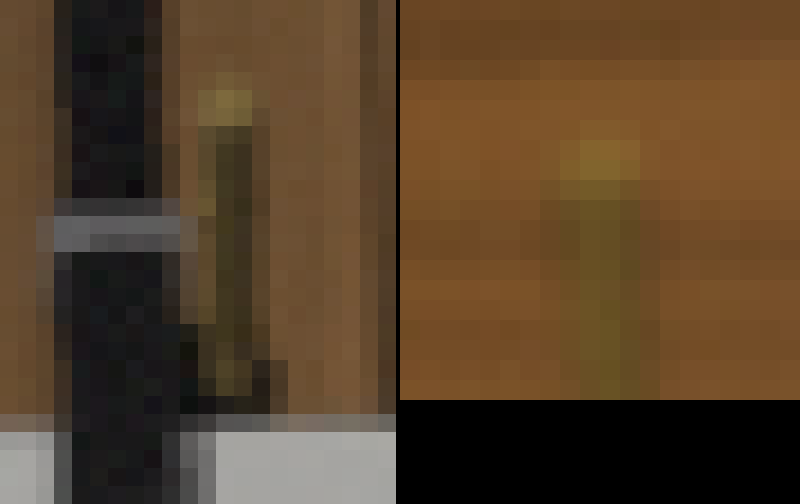

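The zoomed picture shows the stake tip centre at about top (276.3,141.0) and side (212.9,199.4). Moving over the dome first, with the tool yaw at 0.

Emit:
servo_tool:
  commands:
    - [[0.5136, -0.3905, 0.0], [0, 0, 0.1]]
    - [[0.5136, -0.3905, 0.0], [0, 0, 0.1]]
    - [[0.5136, -0.3905, 0.0], [0, 0, 0.1]]
    - [[0.5136, -0.3905, 0.0], [0, 0, 0.1]]
    - [[0.5136, -0.3905, 0.0], [0, 0, 0.1]]
    - [[0.5136, -0.3905, 0.0], [0, 0, 0.1]]
    - [[0.5136, -0.3905, 0.0], [0, 0, 0.1]]
    - [[0.5136, -0.3905, 0.0], [0, 0, 0.1]]
  claw: -1

```text
t: 1.47
tcp_pos: [0.3524, -0.2244, 0.2486]
ee_rot: [180.0, -0.0, -0.0]
ft_force: [0.3, -0.9, 0.2]
gripper_width: 0.0854
gripper_force: 0.0
```

Emit:
servo_tool:
  commands:
    - [[0.1776, -0.2554, 0.05], [0, 0, 0]]
    - [[0.1776, -0.2554, 0.05], [0, 0, 0]]
    - [[0.1776, -0.2554, 0.05], [0, 0, 0]]
    - [[0.1776, -0.2554, 0.05], [0, 0, 0]]
    - [[0.1776, -0.2554, 0.05], [0, 0, 0]]
    - [[0.1776, -0.2554, 0.05], [0, 0, 0]]
    - [[0.1776, -0.2554, 0.05], [0, 0, 0]]
    - [[0.1776, -0.2554, 0.05], [0, 0, 0]]

```text
t: 2.13
tcp_pos: [0.5306, 0.0325, 0.1975]
ee_rot: [-180.0, 0.0, 0.1]
ft_force: [-1.5, -0.2, -0.4]
gripper_width: 0.0854
gripper_force: 0.0
```

Run:
```python
from h import *
print(sensors.state()["tcp_pos"].round(4))
a=optics.capture("side"); r=optics.cut_out("side","dome")
for d in r[:3]:
    print(round(d["confidence"],2),d["rect"])
    if d["rect"][1]>215: print(fit({"side":d["region"]},DOME,[.531,.031],.004))
t=optics.capture("top")
print("stake",tri({"top":(276.3,141),"side":(212.9,199.4)}),atz("top",(276.3,141.),.165),atz("side",(212.9,199.4),.165))
for n,I in(("s",a),("t",t)):
  q=proj({"s":"side","t":"top"}[n],[.5306,.0308,.104]); print(n,q)
im=cv2.resize(a[130:290,190:350],None,fx=3.7,fy=3.7,interpolation=cv2.INTER_CUBIC); cv2.imwrite("pics/s2.png",im[:,:,::-1])
```

```text
[0.5306 0.0325 0.1975]
0.85 [245.7, 225.5, 35.2, 44.0]
(array([0.5331, 0.0304]), [0.928])
0.77 [238.3, 190.3, 33.2, 41.7]
0.28 [266.8, 186.0, 57.5, 17.0]
stake [ 0.66810134 -0.0205585   0.16639302] [ 0.6684286  -0.02056628  0.165     ] [ 0.66861711 -0.02287753  0.165     ]
s [263.65825593 230.33274627]
t [260.86351652 190.21255819]
```

View pics/s2.png

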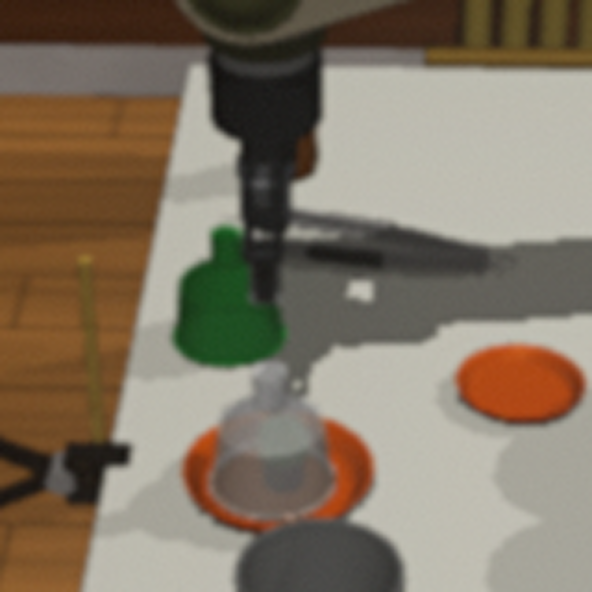

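Run:
```python
from h import *
for z in (.19,.18): print(z,proj("side",[.5306,.0325,z]),proj("side",[.5306,.085,z+.0]), proj("side",[.5306,-.015,z]))
for x in (.5274,.53,.5331): print(x,proj("side",[x,.0305,.104]),proj("side",[x,.0305,.074]),proj("top",[x,.0305,.104]))
# knob axis measured from images
I=np.load("im0.npz"); s=I["side"].astype(float)
for r in range(230,242): print(r,s[r,252:276].sum(1).round().astype(int).tolist() if 0 else s[r,255:272].mean(1).round().astype(int).tolist())
t=I["top"].astype(float)
print()
for r in range(184,200): print(r,t[r,252:272].mean(1).round().astype(int).tolist())
```

```text
0.19 [262.99253334 203.10553266] [261.78973375 214.28628904] [264.01643446 193.58774682]
0.18 [263.06792607 206.40821114] [261.87239882 217.6529282 ] [264.08587644 196.83372104]
0.5274 [264.87079184 230.28654791] [265.06697077 239.49264177] [260.98146498 191.22236819]
0.53 [263.89072557 230.27160618] [264.09778433 239.47742331] [260.9644425  190.39983134]
0.5331 [262.7223096  230.25379292] [262.94233771 239.45928013] [260.94415992 189.41976444]
230 [180, 180, 173, 170, 168, 159, 154, 153, 155, 157, 161, 169, 173, 178, 182, 185, 182]
231 [184, 182, 173, 160, 152, 146, 147, 148, 149, 148, 147, 154, 166, 176, 183, 183, 183]
232 [184, 181, 167, 147, 137, 136, 141, 144, 145, 141, 137, 140, 159, 175, 183, 185, 183]
233 [185, 180, 164, 141, 126, 125, 132, 137, 136, 134, 127, 131, 151, 171, 183, 183, 185]
234 [184, 181, 165, 143, 124, 123, 127, 131, 131, 127, 122, 126, 144, 168, 181, 185, 184]
235 [184, 181, 168, 146, 127, 123, 129, 129, 129, 126, 121, 123, 141, 164, 178, 183, 185]
236 [180, 174, 159, 142, 127, 122, 127, 127, 127, 123, 121, 120, 133, 154, 170, 176, 182]
237 [163, 156, 145, 1
[... 1294 characters left out ...]
91, 92, 94]
193 [118, 118, 120, 120, 119, 115, 89, 105, 110, 110, 109, 101, 77, 68, 99, 95, 95, 94, 94, 95]
194 [120, 119, 119, 120, 119, 113, 85, 70, 82, 90, 81, 58, 66, 81, 96, 97, 96, 95, 95, 96]
195 [121, 120, 123, 119, 119, 116, 113, 83, 73, 65, 67, 74, 82, 103, 101, 99, 97, 96, 95, 95]
196 [121, 120, 122, 121, 120, 118, 114, 113, 98, 81, 87, 108, 107, 101, 96, 97, 99, 97, 97, 97]
197 [121, 120, 121, 120, 117, 114, 115, 115, 114, 113, 111, 111, 106, 105, 101, 102, 100, 101, 99, 99]
198 [121, 121, 120, 120, 118, 115, 113, 112, 112, 112, 112, 111, 110, 105, 103, 104, 104, 100, 101, 100]
199 [121, 120, 119, 119, 118, 115, 113, 111, 110, 111, 111, 110, 110, 105, 105, 105, 104, 102, 102, 99]
```

Side view shows the near finger at about (261,210) against an expected column of 262. That is a side bias of about 1 px, so the dome axis sits near x 0.530, y 0.030. Descending.

Emit:
servo_tool:
  commands:
    - [[0, 0, 0.03], [0, 0, 0]]
    - [[0, 0, 0.05], [0, 0, 0]]
    - [[0, 0, 0.05], [0, 0, 0]]
    - [[0, 0, 0.05], [0, 0, 0]]

```text
t: 2.62
tcp_pos: [0.5291, 0.0283, 0.1486]
ee_rot: [-180.0, 0.1, -0.1]
ft_force: [0.8, 0.2, 0.5]
gripper_width: 0.0856
gripper_force: 0.0
```

Emit:
servo_tool:
  commands:
    - [[0.001, -0.001, 0.025], [0, 0, 0]]
    - [[0.001, -0.001, 0.045], [0, 0, 0]]
    - [[0.001, -0.001, 0.052], [0, 0, 0]]
    - [[0.001, -0.001, 0.052], [0, 0, 0]]
    - [[0.001, -0.001, 0.052], [0, 0, 0]]

```text
t: 3.03
tcp_pos: [0.5311, 0.0297, 0.0978]
ee_rot: [180.0, -0.1, -0.0]
ft_force: [0.1, -0.8, 1.0]
gripper_width: 0.0857
gripper_force: 0.0
```

Emit:
servo_tool:
  commands:
    - [[0, 0, 0], [0, 0, 0]]
    - [[0, 0, 0], [0, 0, 0]]
    - [[0, 0, 0], [0, 0, 0]]
    - [[0, 0, 0], [0, 0, 0]]
    - [[0, 0, 0], [0, 0, 0]]
    - [[0, 0, 0], [0, 0, 0]]
  claw: 0.6
  squeeze: 20

```text
t: 3.53
tcp_pos: [0.5306, 0.03, 0.0966]
ee_rot: [180.0, -0.0, -0.0]
ft_force: [-0.1, -0.9, 2.4]
gripper_width: 0.0256
gripper_force: 20.9
```

Emit:
servo_tool:
  commands:
    - [[0, 0, -0.01], [0, 0, 0]]
    - [[0, 0, -0.03], [0, 0, 0]]
    - [[0, 0, -0.055], [0, 0, 0]]
    - [[0, 0, -0.08], [0, 0, 0]]
    - [[0, 0, -0.11], [0, 0, 0]]
    - [[0, 0, -0.14], [0, 0, 0]]
    - [[0, 0, -0.17], [0, 0, 0]]
    - [[0, 0, -0.185], [0, 0, 0]]
  claw: 1

```text
t: 4.2
tcp_pos: [0.5308, 0.0302, 0.2857]
ee_rot: [180.0, -0.3, -0.0]
ft_force: [-0.5, -0.5, -1.5]
gripper_width: 0.0253
gripper_force: 20.6
```

Emit:
servo_tool:
  commands:
    - [[0.02, 0.01, 0], [0, 0, 0]]
    - [[0.045, 0.018, 0], [0, 0, 0]]
    - [[0.075, 0.027, 0], [0, 0, 0]]
    - [[0.1, 0.037, 0], [0, 0, 0]]
    - [[0.12, 0.045, 0], [0, 0, 0]]
    - [[0.137, 0.051, 0], [0, 0, 0]]
    - [[0.137, 0.051, 0], [0, 0, 0]]
    - [[0.137, 0.051, 0], [0, 0, 0]]

```text
t: 4.87
tcp_pos: [0.6674, -0.0211, 0.2809]
ee_rot: [-180.0, 0.1, -0.0]
ft_force: [0.2, -0.2, -1.1]
gripper_width: 0.0255
gripper_force: 20.6
```

Run:
```python
from h import *
st=sensors.state();T=st["tcp_pos"];print(T.round(4),st["gripper_width"],st["ft_force"].round(1))
ims={n:optics.capture(n) for n in ("side","top")}; np.savez_compressed("im3.npz",**ims)
for n in ims:
  for d in optics.cut_out(n,"dome")[:3]:
    x0=[T[0],T[1]]
    print(n,round(d["confidence"],2),np.round(d["rect"]),end=" ")
    q=proj(n,[T[0],T[1],T[2]-.04]);r=d["rect"]
    if abs(r[0]+r[2]/2-q[0])<20 and abs(r[1]+r[3]/2-q[1])<20: print(fit({n:d["region"]},DOME,x0,T[2]-.0926))
    else: print()
s=ims["side"];t=ims["top"]
a=cv2.resize(s[140:280,170:280],None,fx=4,fy=4,interpolation=cv2.INTER_CUBIC); b=cv2.resize(t[110:220,230:320],None,fx=4,fy=4,interpolation=cv2.INTER_CUBIC)
C=np.zeros((560,800,3),np.uint8);C[:560,:440]=a;C[:440,440:800]=b;cv2.imwrite("pics/p3.png",C[:,:,::-1])
```

```text
[ 0.6674 -0.0211  0.2809] 0.02550684618575729 [ 0.2 -0.2 -1.1]
side 0.96 [239. 192.  31.  39.] 
side 0.68 [196. 167.  33.  31.] (array([ 0.6697, -0.0195]), [0.794])
top 0.61 [308. 168.  27.  26.]
```

View pics/p3.png

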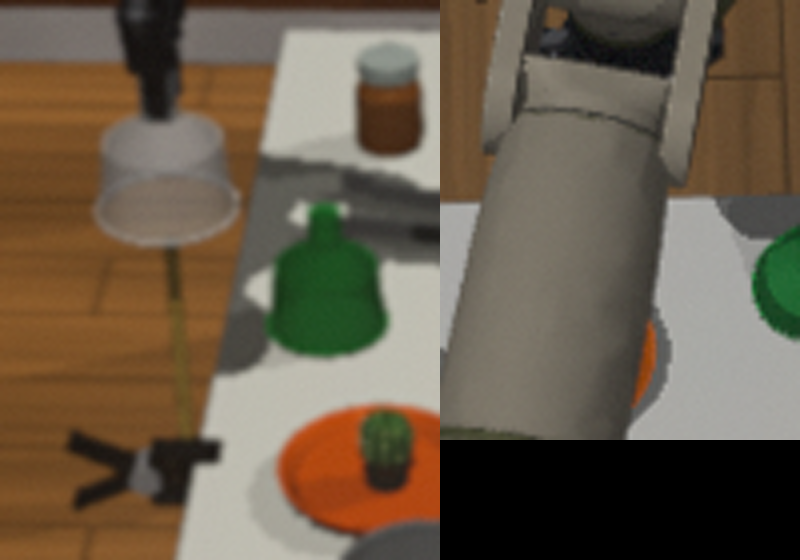

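Side view: dome centred at crop column 167, and the stake line extends to the same column, so x is aligned. The row (rim about 192) is also consistent. The bare cactus stands in the saucer at crop (387,450). Lowering.

Emit:
servo_tool:
  commands:
    - [[0, 0, 0.015], [0, 0, 0]]
    - [[0, 0, 0.035], [0, 0, 0]]
    - [[0, 0, 0.055], [0, 0, 0]]
    - [[0, 0, 0.07], [0, 0, 0]]
    - [[0, 0, 0.08], [0, 0, 0]]
    - [[0, 0, 0.085], [0, 0, 0]]
    - [[0, 0, 0.085], [0, 0, 0]]

```text
t: 5.65
tcp_pos: [0.6671, -0.0207, 0.1959]
ee_rot: [-180.0, 0.1, -0.0]
ft_force: [0.0, 0.0, -0.8]
gripper_width: 0.0253
gripper_force: 20.6
```

Emit:
servo_tool:
  commands:
    - [[0, 0, 0.003], [0, 0, 0]]
    - [[0, 0, 0.006], [0, 0, 0]]
    - [[0, 0, 0.009], [0, 0, 0]]
    - [[0, 0, 0.012], [0, 0, 0]]
    - [[0, 0, 0.015], [0, 0, 0]]
    - [[0, 0, 0.015], [0, 0, 0]]

```text
t: 6.15
tcp_pos: [0.6672, -0.0209, 0.1806]
ee_rot: [-180.0, 0.1, -0.0]
ft_force: [-1.2, -0.3, -1.4]
gripper_width: 0.025
gripper_force: 20.6
```

Emit:
servo_tool:
  commands:
    - [[0, 0, 0.004], [0, 0, 0]]
    - [[0, 0, 0.008], [0, 0, 0]]
    - [[0, 0, 0.011], [0, 0, 0]]
    - [[0, 0, 0.013], [0, 0, 0]]
    - [[0, 0, 0.015], [0, 0, 0]]
    - [[0, 0, 0.016], [0, 0, 0]]
    - [[0, 0, 0.016], [0, 0, 0]]

```text
t: 6.73
tcp_pos: [0.6674, -0.0209, 0.1651]
ee_rot: [-180.0, 0.0, -0.0]
ft_force: [-0.0, -0.4, -0.8]
gripper_width: 0.0252
gripper_force: 20.6
```

Emit:
servo_tool:
  commands:
    - [[0, 0, 0.001], [0, 0, 0]]
    - [[0, 0, 0.002], [0, 0, 0]]
    - [[0, 0, 0.003], [0, 0, 0]]
    - [[0, 0, 0.003], [0, 0, 0]]

```text
t: 7.07
tcp_pos: [0.6673, -0.0209, 0.1621]
ee_rot: [-180.0, 0.0, -0.0]
ft_force: [0.2, 0.5, -0.7]
gripper_width: 0.0253
gripper_force: 20.6
```

Emit:
servo_tool:
  commands:
    - [[0, 0, 0.001], [0, 0, 0]]
    - [[0, 0, 0.002], [0, 0, 0]]
    - [[0, 0, 0.002], [0, 0, 0]]
    - [[0, 0, 0.002], [0, 0, 0]]

```text
t: 7.4
tcp_pos: [0.6675, -0.021, 0.1613]
ee_rot: [180.0, -0.1, -0.0]
ft_force: [-2.6, 1.1, 5.7]
gripper_width: 0.0254
gripper_force: 21.1
```

Emit:
servo_tool:
  commands:
    - [[0, 0, -0.001], [0, 0, 0]]
    - [[0, 0, -0.001], [0, 0, 0]]
    - [[0, 0, -0.001], [0, 0, 0]]
    - [[0, 0, -0.001], [0, 0, 0]]
    - [[0, 0, -0.001], [0, 0, 0]]
    - [[0, 0, -0.001], [0, 0, 0]]
    - [[0, 0, -0.001], [0, 0, 0]]
    - [[0, 0, -0.001], [0, 0, 0]]
  claw: -1

```text
t: 8.07
tcp_pos: [0.6674, -0.0209, 0.1612]
ee_rot: [-180.0, 0.0, -0.0]
ft_force: [-0.2, 0.2, -0.1]
gripper_width: 0.0852
gripper_force: 0.0
```

Emit:
servo_tool:
  commands:
    - [[0, 0, -0.02], [0, 0, 0]]
    - [[0, 0, -0.04], [0, 0, 0]]
    - [[0, 0, -0.07], [0, 0, 0]]
    - [[0, 0, -0.1], [0, 0, 0]]
    - [[0, 0, -0.11], [0, 0, 0]]

```text
t: 8.48
tcp_pos: [0.6682, -0.021, 0.2763]
ee_rot: [179.9, -0.4, -0.0]
ft_force: [0.1, -0.9, 1.2]
gripper_width: 0.0854
gripper_force: 0.0
```

Emit:
servo_tool:
  commands:
    - [[-0.27, 0.2, 0], [0, 0, 0]]
    - [[-0.27, 0.2, 0], [0, 0, 0]]
    - [[-0.27, 0.2, 0], [0, 0, 0]]
    - [[-0.27, 0.2, 0], [0, 0, 0]]
    - [[-0.27, 0.2, 0], [0, 0, 0]]
    - [[-0.27, 0.2, 0], [0, 0, 0]]
    - [[-0.27, 0.2, 0], [0, 0, 0]]
    - [[-0.27, 0.2, 0], [0, 0, 0]]

```text
t: 9.15
tcp_pos: [0.3976, -0.2198, 0.271]
ee_rot: [180.0, 0.0, 0.0]
ft_force: [0.3, -1.4, 0.3]
gripper_width: 0.0855
gripper_force: 0.0
```

Run:
```python
from h import *
st=sensors.state();T=st["tcp_pos"];print(T.round(4),st["t"])
ims={n:optics.capture(n) for n in ("side","top")}; np.savez_compressed("im4.npz",**ims)
R={}
for n in ims:
  for th in ("dome","cactus","tongs"):
   for i,d in enumerate(optics.cut_out(n,th)[:3]):
    R[f"{n}_{th}_{i}"]=d["region"];ys,xs=np.nonzero(d["region"]);print(n,th,round(d["confidence"],2),np.round(d["rect"]),len(xs),xs.mean().round(1),ys.mean().round(1))
np.savez_compressed("m4.npz",**R)
s=ims["side"];t=ims["top"]
a=cv2.resize(s[160:300,180:340],None,fx=2.5,fy=2.5,interpolation=cv2.INTER_CUBIC); b=cv2.resize(t[120:270,190:400],None,fx=1.9,fy=1.9,interpolation=cv2.INTER_CUBIC)
C=np.zeros((350,800,3),np.uint8);C[:350,:400]=a;C[:285,400:799]=b;cv2.imwrite("pics/p4.png",C[:,:,::-1])
```

```text
[ 0.3976 -0.2198  0.271 ] 9.15
side dome 0.65 [242. 190.  26.  38.] 830 251.6 212.5
side dome 0.59 [196. 197.  33.  40.] 1015 214.1 220.0
side cactus 0.76 [263. 247.  13.  16.] 231 266.6 251.6
side tongs 0.56 [254. 188.  77.  17.] 702 288.2 194.8
top dome 0.93 [265. 134.  26.  31.] 751 276.3 149.0
top dome 0.9 [304. 167.  30.  28.] 687 321.9 180.6
top cactus 0.5 [357. 183.  26.  60.] 60 371.9 210.8
top tongs 0.48 [356. 234.  13.   8.] 18 364.2 236.2
```

View pics/p4.png

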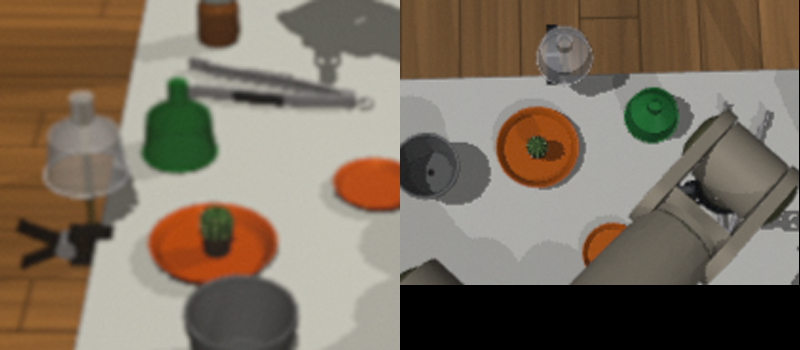

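Picture: the clear dome hangs on the stake (side crop 85,145; top crop 564,50) and the cactus stands free in the saucer (side crop 216,230; top crop 536,148). Green dome and tongs have not moved. Fitting the cactus and tongs next.

```bash
cat > f.py <<'E'
from h import *
m0=np.load("m0.npz");m4=np.load("m4.npz");I4=np.load("im4.npz");I0=np.load("im0.npz")
CAC=[(.0155,0),(.0155,.024),(.018,.024),(.018,.047),(.010,.055)]
def green(n,box):
    h=cv2.cvtColor(I4[n],cv2.COLOR_RGB2HSV);l,t,r,b=box;M=np.zeros(h.shape[:2],np.uint8)
    M[t:b,l:r]=((h[...,0]>30)&(h[...,0]<90)&(h[...,1]>50))[t:b,l:r]; return M
gt=green("top",(250,185,285,212)); ys,xs=np.nonzero(gt); print("green top",len(xs),xs.mean(),ys.mean(),atz("top",(xs.mean(),ys.mean()),.052))
print("cactus side",fit({"side":m4["side_cactus_0"]},CAC,[.53,.03],.004), "top green",fit({"top":gt},[(.018,.024),(.018,.047),(.010,.055)],[.53,.03],.004))
# saucer
h=cv2.cvtColor(I4["top"],cv2.COLOR_RGB2HSV); M=np.zeros(gt.shape,np.uint8); M[165:230,230:290]=(((h[...,0]<14)&(h[...,1]>150)))[165:230,230:290]
c=max(cv2.findContours(M,0,2)[0],key=cv2.contourArea); F=np.zeros_like(M); cv2.drawContours(F,[c],-1,1,-1); print("saucer",fit({"top":F},SAU,[.53,.03]))
def leg(sg,j=0):
    p=[(0,8),(.082*1000,23),(82,25.5),(148,32),(148,30),(199,36),(199,38),(227,38.5),(227,34),(199,33.5),(112,20),(0,0)]
    return np.array([(a/1000,sg*b/1000) for a,b in p])
ring=np.array([(-.025+.008*np.cos(t),.008*np.sin(t)) for t in np.linspace(0,6.3,20)])
def render(n,x):
    S=6;I=np.zeros((420*S,560*S),np.uint8);c,s=np.cos(x[2]),np.sin(x[2])
    for pl in (leg(1),leg(-1),ring,np.array([(-.02,-.006),(.01,-.008),(.01,.008),(-.02,.006)])):
        w=pl@np.array([[c,s],[-s,c]])+x[:2]
        for z in (.002,.010,.018):
            q=proj(n,np.c_[w,np.full(len(w),z)]); cv2.fillPoly(I,[np.round((q+.5)*S).astype(np.int32)],1)
    return cv2.resize(I.astype(np.float32),(560,420),interpolation=cv2.INTER_AREA)
def cost(x,ms): return sum(1-np.minimum(render(n,x),m).sum()/np.maximum(render(n,x),m).sum() for n,m in ms.items())
for nm,ms in (("top",{"top":m0["top_tongs_0"]*1.}),("side",{"side":m4["side_tongs_0"]*1.}),("both",{"top":m0["top_tongs_0"]*1.,"side":m4["side_tongs_0"]*1.})):
    best=None
    for x0 in ([.37,-.283,-.23],[.363,-.288,-.2]):
        r=minimize(cost,x0,args=(ms,),method="Nelder-Mead",options=dict(initial_simplex=[x0,[x0[0]+.01,x0[1],x0[2]],[x0[0],x0[1]+.01,x0[2]],[x0[0],x0[1],x0[2]+.05]],xatol=2e-4,fatol=1e-4))
        if best is None or r.fun<best.fun: best=r
    x=best.x;d=np.array([np.cos(x[2]),np.sin(x[2])]);print(nm,x[:2].round(4),np.degrees(x[2]).round(1),best.fun.round(3),"grip",(x[:2]+.112*d).round(4),"jaws",(x[:2]+.213*d).round(4))
E
python3 f.py
```

```text
green top 85 261.54117647058825 197.04705882352943 [0.51947073 0.0304607  0.052     ]
cactus side (array([0.5249, 0.0258]), [0.886]) top green (array([0.5226, 0.0313]), [0.744])
saucer (array([0.5272, 0.0298]), [0.947])
top [ 0.3689 -0.2825] -13.1 0.435 grip [ 0.478  -0.3079] jaws [ 0.5764 -0.3307]
side [ 0.3848 -0.2867] -14.6 0.387 grip [ 0.4932 -0.315 ] jaws [ 0.5909 -0.3404]
both [ 0.3706 -0.2829] -13.4 0.884 grip [ 0.4795 -0.309 ] jaws [ 0.5778 -0.3325]
```

Emit:
servo_tool:
  commands:
    - [[0.03, 0.03, 0.03], [0, 0, 0.03]]
    - [[0.06, 0.06, 0.06], [0, 0, 0.06]]
    - [[0.078, 0.089, 0.09], [0, 0, 0.0744]]
    - [[0.078, 0.089, 0.12], [0, 0, 0.0744]]
    - [[0.078, 0.089, 0.15], [0, 0, 0.0744]]
    - [[0.078, 0.089, 0.17], [0, 0, 0.0744]]
    - [[0.078, 0.089, 0.17], [0, 0, 0.0744]]
    - [[0.078, 0.089, 0.17], [0, 0, 0.0744]]

```text
t: 10.22
tcp_pos: [0.478, -0.3075, 0.1011]
ee_rot: [-180.0, 0.1, -13.3]
ft_force: [0.3, -0.0, -0.5]
gripper_width: 0.0858
gripper_force: 0.0
```

Run:
```python
from h import *
st=sensors.state();T=st["tcp_pos"];print(T.round(4),st["ee_rot"].round(1),st["t"])
s=optics.capture("side")
a=cv2.resize(s[150:230,235:345],None,fx=7,fy=7,interpolation=cv2.INTER_CUBIC)
cv2.imwrite("pics/p5.png",a[:,:,::-1])
# expected pixels: tongs points from fit, gripper tips
d=np.array([np.cos(np.radians(-13.4)),np.sin(np.radians(-13.4))]);h=np.array([.367,-.283]);pz=np.array([-d[1],d[0]])
f=lambda p,z:((proj("side",[*p,z])-[235,150]+.5)*7).round()
print("hinge",f(h,.01),"ring end",f(h-.033*d,.01),"sleeve L",f(h+.082*d+.022*pz,.018),f(h+.148*d+.028*pz,.018),"tips",f(h+.227*d+.036*pz,.02),f(h+.227*d-.036*pz,.02))
print("fingertips",f(T[:2]+.05*pz,T[2]-.004))
```

```text
[ 0.478  -0.3075  0.1011] [-1.80e+02  1.00e-01 -1.33e+01] 10.2167
hinge [601. 350.] ring end [671. 360.] sleeve L [417. 336.] [275. 323.] tips [106. 305.] [152. 231.]
fingertips [333. 208.]
```

View pics/p5.png

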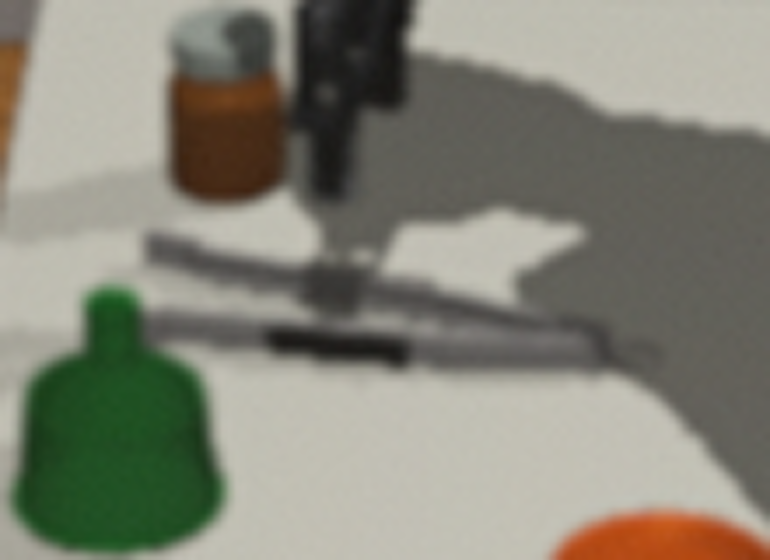

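Emit:
servo_tool:
  commands:
    - [[0.001, 0.002, 0.025], [0, 0, 0]]
    - [[0.001, 0.002, 0.05], [0, 0, 0]]
    - [[0.001, 0.002, 0.07], [0, 0, 0]]
    - [[0.001, 0.002, 0.078], [0, 0, 0]]
    - [[0.001, 0.002, 0.0815], [0, 0, 0]]
    - [[0.001, 0.002, 0.0815], [0, 0, 0]]
    - [[0.001, 0.002, 0.0815], [0, 0, 0]]

```text
t: 10.85
tcp_pos: [0.4788, -0.311, 0.0215]
ee_rot: [179.9, -0.1, -13.4]
ft_force: [-0.4, -1.1, -0.1]
gripper_width: 0.0853
gripper_force: 0.0
```

Emit:
servo_tool:
  commands:
    - [[0, 0, 0], [0, 0, 0]]
    - [[0, 0, 0], [0, 0, 0]]
    - [[0, 0, 0], [0, 0, 0]]
    - [[0, 0, 0], [0, 0, 0]]
    - [[0, 0, 0], [0, 0, 0]]
    - [[0, 0, 0], [0, 0, 0]]
  claw: -0.17
  squeeze: 20

```text
t: 11.35
tcp_pos: [0.4786, -0.3109, 0.0211]
ee_rot: [179.9, -0.1, -13.4]
ft_force: [-0.9, 0.4, 6.2]
gripper_width: 0.0498
gripper_force: 6.6
```

Emit:
servo_tool:
  commands:
    - [[0, 0, -0.002], [0, 0, 0]]
    - [[0, 0, -0.005], [0, 0, 0]]
    - [[0, 0, -0.009], [0, 0, 0]]
    - [[0, 0, -0.015], [0, 0, 0]]
    - [[0, 0, -0.022], [0, 0, 0]]
    - [[0, 0, -0.03], [0, 0, 0]]
    - [[0, 0, -0.03], [0, 0, 0]]

```text
t: 11.93
tcp_pos: [0.4786, -0.3111, 0.0518]
ee_rot: [179.9, -0.1, -13.4]
ft_force: [0.8, -0.1, 0.0]
gripper_width: 0.0501
gripper_force: 4.4
```

Run:
```python
from h import *
st=sensors.state();T=st["tcp_pos"];print(T.round(4),st["ee_rot"].round(1),st["t"],st["ft_force"].round(1),st["moment"].round(3),st["gripper_width"],st["gripper_force"])
s=optics.capture("side");np.save("s6.npy",s)
a=cv2.resize(s[150:230,235:345],None,fx=7,fy=7,interpolation=cv2.INTER_CUBIC)
cv2.imwrite("pics/p6.png",a[:,:,::-1])
d=np.array([np.cos(np.radians(-13.4)),np.sin(np.radians(-13.4))]);pz=np.array([-d[1],d[0]]);h=T[:2]-.110*d
f=lambda p,z:((proj("side",[*p,z])-[235,150]+.5)*7).round()
for z in (.03,.04,.05): print(z,"hinge",f(h,z),"ring",f(h-.033*d,z),"tips L/R",f(h+.227*d+.029*pz,z),f(h+.227*d-.029*pz,z))
```

```text
[ 0.4786 -0.3111  0.0518] [ 1.799e+02 -1.000e-01 -1.340e+01] 11.9333 [ 0.8 -0.1  0. ] [-0.011  0.031  0.003] 0.05006553143479092 4.366515800356865
0.03 hinge [592. 310.] ring [663. 320.] tips L/R [101. 277.] [138. 217.]
0.04 hinge [593. 291.] ring [664. 301.] tips L/R [100. 258.] [138. 199.]
0.05 hinge [594. 272.] ring [665. 282.] tips L/R [ 99. 239.] [137. 180.]
```

View pics/p6.png

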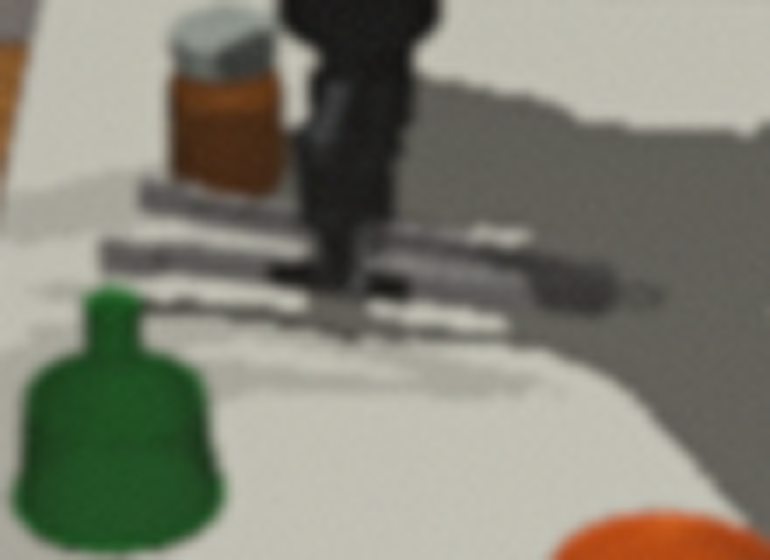

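The tongs are held level: jaw tips at crop (103,255) and (143,195), ring at (650,292). That matches the prediction at a jaw centre height of about 41 mm, and the jaws sit about 100 mm ahead of the TCP. Lifting, then carrying to above the cactus.

Emit:
servo_tool:
  commands:
    - [[0, 0, -0.008], [0, 0, 0]]
    - [[0, 0, -0.025], [0, 0, 0]]
    - [[0, 0, -0.05], [0, 0, 0]]
    - [[0, 0, -0.075], [0, 0, 0]]
    - [[0, 0, -0.1], [0, 0, 0]]
    - [[0, 0, -0.12], [0, 0, 0]]
    - [[0, 0, -0.132], [0, 0, 0]]
    - [[0, 0, -0.138], [0, 0, 0]]

```text
t: 12.65
tcp_pos: [0.4783, -0.3107, 0.19]
ee_rot: [179.9, -0.1, -13.4]
ft_force: [0.5, 0.3, -1.9]
gripper_width: 0.0501
gripper_force: 4.4
```

Run:
```python
from h import *
st=sensors.state();T=st["tcp_pos"];print(T,st["ee_rot"],st["gripper_width"],st["gripper_force"])
y=np.radians(-13.4)
w=np.array([.422,.031])-np.array([.4786,-.311]); print(w@[np.cos(y),np.sin(y)], w@[np.sin(y),-np.cos(y)])
```

```text
[ 0.47826952 -0.31070184  0.18995329] [ 1.79921571e+02 -1.33044219e-01 -1.34074352e+01] 0.050116912369493095 4.37237486243248
-0.13431689770165367 -0.3195724190098443
```

Emit:
servo_tool:
  commands:
    - [[-0.004, -0.009, 0], [0, 0, -0.007]]
    - [[-0.011, -0.027, 0], [0, 0, -0.017]]
    - [[-0.02, -0.047, 0], [0, 0, -0.028]]
    - [[-0.029, -0.069, 0], [0, 0, -0.039]]
    - [[-0.038, -0.091, 0], [0, 0, -0.05]]
    - [[-0.047, -0.112, 0], [0, 0, -0.06]]
    - [[-0.055, -0.131, 0], [0, 0, -0.069]]
    - [[-0.06, -0.143, 0], [0, 0, -0.0744]]

```text
t: 13.32
tcp_pos: [0.4516, -0.1549, 0.1868]
ee_rot: [-179.9, 0.1, 0.2]
ft_force: [0.3, 1.5, -1.7]
gripper_width: 0.0503
gripper_force: 4.4
```

Emit:
servo_tool:
  commands:
    - [[-0.003, -0.02, 0], [0, 0, 0]]
    - [[-0.008, -0.05, 0], [0, 0, 0]]
    - [[-0.014, -0.083, 0], [0, 0, 0]]
    - [[-0.019, -0.115, 0], [0, 0, 0]]
    - [[-0.024, -0.145, 0], [0, 0, 0]]
    - [[-0.028, -0.17, 0], [0, 0, 0]]
    - [[-0.03, -0.185, 0], [0, 0, 0]]
    - [[-0.031, -0.189, 0], [0, 0, 0]]

```text
t: 13.98
tcp_pos: [0.4209, 0.0336, 0.1872]
ee_rot: [-180.0, 0.1, 0.1]
ft_force: [0.8, -0.7, -1.3]
gripper_width: 0.0501
gripper_force: 4.4
```

Run:
```python
from h import *
st=sensors.state();T=st["tcp_pos"];print(T.round(4),st["ee_rot"].round(1),st["t"],st["gripper_width"],st["gripper_force"])
ims={n:optics.capture(n) for n in ("side","top")}; np.savez_compressed("im7.npz",**ims)
s=ims["side"];t=ims["top"]
a=cv2.resize(s[170:280,215:325],None,fx=4,fy=4,interpolation=cv2.INTER_CUBIC); b=cv2.resize(t[160:260,225:305],None,fx=4,fy=4,interpolation=cv2.INTER_CUBIC)
C=np.zeros((440,760,3),np.uint8);C[:440,:440]=a;C[:400,440:760]=b;cv2.imwrite("pics/p7.png",C[:,:,::-1])
J=T+[.1,0,-.0105]
for q in (J,J+[.014,.029,.01],J+[.014,-.029,.01],J+[-.014,.029,.01],T+[-.113,0,0]):
    print(((proj("side",q)-[215,170]+.5)*4).round(),((proj("top",q)-[225,160]+.5)*4+[440,0]).round())
```

```text
[0.4209 0.0336 0.1872] [-1.8e+02  1.0e-01  1.0e-01] 13.9833 0.050056988402607513 4.370860308408737
[209. 153.] [579. 115.]
[185. 164.] [539.  95.]
[190. 116.] [618.  93.]
[229. 165.] [539. 132.]
[543. 144.] [584. 404.]
```

View pics/p7.png

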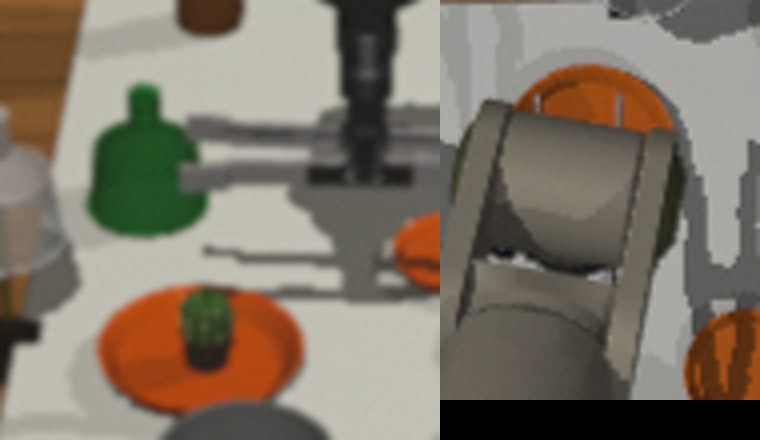

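Top picture: jaw tips at (538,95) and (619,93), exactly where predicted. Side picture: the cactus (207,330) is below the jaws, so I am descending around it.

Emit:
servo_tool:
  commands:
    - [[0.001, 0, 0.01], [0, 0, 0]]
    - [[0.001, 0, 0.028], [0, 0, 0]]
    - [[0.001, 0, 0.048], [0, 0, 0]]
    - [[0.001, 0, 0.066], [0, 0, 0]]
    - [[0.001, 0, 0.08], [0, 0, 0]]
    - [[0.001, 0, 0.085], [0, 0, 0]]
    - [[0.001, 0, 0.085], [0, 0, 0]]
    - [[0.001, 0, 0.085], [0, 0, 0]]

```text
t: 14.75
tcp_pos: [0.4232, 0.031, 0.1031]
ee_rot: [180.0, -0.0, -0.1]
ft_force: [0.1, -0.1, -0.2]
gripper_width: 0.0504
gripper_force: 4.4
```

Run:
```python
from h import *
st=sensors.state();T=st["tcp_pos"];print(T.round(4),st["ee_rot"].round(1),st["t"],st["gripper_width"],st["gripper_force"])
ims={n:optics.capture(n) for n in ("side","top")}; np.savez_compressed("im8.npz",**ims)
s=ims["side"];t=ims["top"]
a=cv2.resize(s[190:280,225:315],None,fx=5,fy=5,interpolation=cv2.INTER_CUBIC); b=cv2.resize(t[170:230,235:290],None,fx=6,fy=6,interpolation=cv2.INTER_CUBIC)
C=np.zeros((450,780,3),np.uint8);C[:450,:450]=a;C[:360,450:780]=b;cv2.imwrite("pics/p8.png",C[:,:,::-1])
J=T+[.1,0,-.0105]
for q in (J,J+[.014,.029,.01],J+[.014,-.029,.01],J+[-.014,.029,.01],np.array([.522,.031,.059])):
    print(((proj("side",q)-[225,190]+.5)*5).round(),((proj("top",q)-[235,170]+.5)*6+[450,0]).round())
```

```text
[0.4232 0.031  0.1031] [ 1.8e+02 -0.0e+00 -1.0e-01] 14.75 0.050423404176727755 4.372653812170029
[210. 222.] [609. 143.]
[180. 238.] [551. 114.]
[187. 176.] [664. 111.]
[234. 239.] [552. 167.]
[213. 273.] [611. 158.]
```

View pics/p8.png

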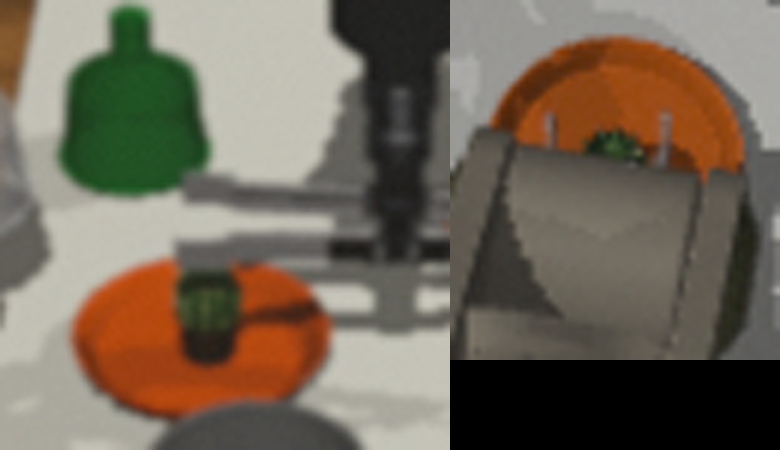

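Top crop: jaws at columns 550 and 664, cactus at 615, so the tongs need about 3 mm toward -y. Correcting and descending.

Emit:
servo_tool:
  commands:
    - [[-0.001, 0.003, 0.005], [0, 0, 0]]
    - [[-0.001, 0.003, 0.015], [0, 0, 0]]
    - [[-0.001, 0.003, 0.028], [0, 0, 0]]
    - [[-0.001, 0.003, 0.04], [0, 0, 0]]
    - [[-0.001, 0.003, 0.048], [0, 0, 0]]
    - [[-0.001, 0.003, 0.0515], [0, 0, 0]]
    - [[-0.001, 0.003, 0.0515], [0, 0, 0]]
    - [[-0.001, 0.003, 0.0515], [0, 0, 0]]

```text
t: 15.52
tcp_pos: [0.4221, 0.0285, 0.0516]
ee_rot: [180.0, -0.0, -0.0]
ft_force: [0.3, -0.8, -0.8]
gripper_width: 0.0501
gripper_force: 4.4
```

Emit:
servo_tool:
  commands:
    - [[0, 0, 0], [0, 0, 0]]
    - [[0, 0, 0], [0, 0, 0]]
    - [[0, 0, 0], [0, 0, 0]]
    - [[0, 0, 0], [0, 0, 0]]
  claw: -0.03

```text
t: 15.85
tcp_pos: [0.422, 0.0286, 0.0516]
ee_rot: [180.0, -0.0, -0.0]
ft_force: [0.3, 0.2, -1.0]
gripper_width: 0.044
gripper_force: 5.7
```

Emit:
servo_tool:
  commands:
    - [[0, 0, 0], [0, 0, 0]]
    - [[0, 0, 0], [0, 0, 0]]
    - [[0, 0, 0], [0, 0, 0]]
    - [[0, 0, 0], [0, 0, 0]]
  claw: 0.03

```text
t: 16.18
tcp_pos: [0.4218, 0.0286, 0.0513]
ee_rot: [-180.0, -0.0, -0.0]
ft_force: [0.1, 0.3, -0.7]
gripper_width: 0.0413
gripper_force: 6.5
```

Emit:
servo_tool:
  commands:
    - [[0, 0, 0], [0, 0, 0]]
    - [[0, 0, 0], [0, 0, 0]]
    - [[0, 0, 0], [0, 0, 0]]
    - [[0, 0, 0], [0, 0, 0]]
    - [[0, 0, 0], [0, 0, 0]]
    - [[0, 0, 0], [0, 0, 0]]
  claw: 0.2
  squeeze: 25

```text
t: 16.68
tcp_pos: [0.4218, 0.0286, 0.0513]
ee_rot: [180.0, -0.0, -0.0]
ft_force: [-0.2, -0.2, -0.6]
gripper_width: 0.0391
gripper_force: 26.3
```

Grip confirmed (39.1 mm, 26 N). I have viewed 12 pictures, over the limit of 10, so from here I work from numbers only. Lifting gently.

Emit:
servo_tool:
  commands:
    - [[0, 0, -0.003], [0, 0, 0]]
    - [[0, 0, -0.01], [0, 0, 0]]
    - [[0, 0, -0.022], [0, 0, 0]]
    - [[0, 0, -0.038], [0, 0, 0]]
    - [[0, 0, -0.056], [0, 0, 0]]
    - [[0, 0, -0.074], [0, 0, 0]]
    - [[0, 0, -0.09], [0, 0, 0]]
    - [[0, 0, -0.1], [0, 0, 0]]
  claw: 1

```text
t: 17.35
tcp_pos: [0.4222, 0.0285, 0.1534]
ee_rot: [180.0, -0.1, -0.0]
ft_force: [0.7, -1.3, -0.7]
gripper_width: 0.0392
gripper_force: 26.2
```

```bash
cat > g.py <<'E'
from h import *
CAC=[(.0155,0),(.0155,.024),(.018,.024),(.018,.047),(.010,.055)]
def look(tag,zc):
    st=sensors.state();T=st["tcp_pos"];print(T.round(4),st["ee_rot"].round(1),"t",st["t"],"w",st["gripper_width"].round(4),st["gripper_force"],st["ft_force"].round(1))
    ims={n:optics.capture(n) for n in ("side","top")}; np.savez_compressed(tag+".npz",**ims); R={}
    for n in ims:
        for th in ("cactus","pot","saucer","dome","tongs"):
            for i,d in enumerate(optics.cut_out(n,th)[:3]):
                ys,xs=np.nonzero(d["region"]);print(n,th,round(d["confidence"],2),np.round(d["rect"],1).tolist(),len(xs),xs.mean().round(1),ys.mean().round(1));R[f"{n}_{th}_{i}"]=d["region"]
        J=T+[.1,0,-.0105]; print(n,"proj cactus base/gripmid/top",proj(n,[J[0],J[1],zc]).round(1),proj(n,J).round(1),proj(n,[J[0],J[1],zc+.055]).round(1))
    np.savez_compressed("m"+tag+".npz",**R)
E
python3 -c "
from g import *
look('a1',.104)"
```

```text
Traceback (most recent call last):
  File "g.py", line 4, in look
    st=sensors.state();T=st["tcp_pos"];print(T.round(4),st["ee_rot"].round(1),"t",st["t"],"w",st["gripper_width"].round(4),st["gripper_force"],st["ft_force"].round(1))
                                                                                              ^^^^^^^^^^^^^^^^^^^^^^^^^
AttributeError: 'float' object has no attribute 'round'
```

```bash
sed -i 's/st\["gripper_width"\].round(4)/st["gripper_width"]/' g.py; python3 -c "
from g import *
look('a1',.104)
I=np.load('a1.npz')['side'];h=cv2.cvtColor(I,cv2.COLOR_RGB2HSV)
for r in range(200,260,2): print(r,' '.join('%3d,%3d,%3d'%tuple(v) for v in I[r,250:282:3]))
"
```

```text
[0.4222 0.0285 0.1534] [ 1.8e+02 -1.0e-01 -0.0e+00] t 17.35 w 0.03923179415366361 26.246991127263755 [ 0.7 -1.3 -0.7]
side cactus 0.57 [259.8, 214.6, 15.9, 17.8] 194 266.2 220.4
side cactus 0.21 [258.8, 214.4, 96.1, 11.5] 951 306.9 219.1
side pot 0.97 [256.2, 268.1, 45.8, 51.0] 1785 276.4 292.3
side pot 0.16 [184.8, 240.9, 42.3, 25.9] 496 207.6 255.5
side saucer 0.67 [312.4, 222.6, 38.4, 22.0] 622 331.1 233.7
side saucer 0.6 [239.9, 238.7, 50.7, 35.2] 1282 264.9 256.4
side dome 0.92 [241.0, 191.0, 25.1, 36.9] 677 249.7 211.1
side dome 0.68 [198.8, 196.8, 34.3, 39.2] 1099 214.4 220.7
side tongs 0.9 [261.5, 212.8, 95.5, 12.1] 909 306.9 218.9
side tongs 0.28 [240.3, 240.6, 52.5, 33.8] 1293 264.9 256.2
side tongs 0.18 [184.4, 247.5, 43.6, 17.2] 422 204.6 256.4
side proj cactus base/gripmid/top [266.9 229.9] [266.7 217.6] [266.6 212.5]
top cactus 0.53 [255.8, 182.0, 13.5, 12.3] 73 262.4 188.7
top pot 0.69 [185.8, 189.0, 36.0, 35.3] 956 203.2 207.0
top saucer 0.76 [244.3, 177.9, 40.2, 19.2] 397 265.2 184.7
top saucer 0.61 [283.8, 237.6, 31.8, 31.2] 849 301.5 253.2
top dome 0.78 [307.4, 167
[... 3543 characters left out ...]
, 64, 15 161, 65, 20
250 177, 70, 15 182, 73, 16 180, 73, 16 178, 71, 15 180, 73, 14 178, 72, 15 178, 72, 16 178, 71, 16 180, 71, 18 168, 68, 16 156, 64, 19
252 181, 73, 16 180, 72, 15 178, 70, 13 180, 73, 17 180, 73, 14 181, 74, 17 180, 72, 14 180, 72, 15 180, 73, 16 179, 73, 15 163, 66, 17
254 180, 73, 16 180, 71, 15 179, 72, 15 180, 73, 15 179, 72, 13 179, 71, 14 179, 70, 13 180, 73, 17 180, 71, 16 180, 72, 15 178, 72, 17
256 181, 73, 16 179, 71, 15 180, 73, 14 180, 71, 14 178, 69, 11 179, 71, 14 179, 73, 18 179, 72, 15 180, 73, 17 179, 71, 16 180, 71, 13
258 180, 71, 15 179, 71, 15 181, 72, 18 180, 73, 18 179, 72, 14 178, 71, 14 179, 70, 13 179, 70, 14 179, 72, 18 179, 72, 16 178, 71, 14
```

The cactus hangs straight in the jaws: side plug centre column about 266, as predicted, and base z about 0.105. Carrying it over the pot.

Emit:
servo_tool:
  commands:
    - [[-0.002, -0.012, 0], [0, 0, 0]]
    - [[-0.006, -0.035, 0], [0, 0, 0]]
    - [[-0.012, -0.065, 0], [0, 0, 0]]
    - [[-0.018, -0.097, 0], [0, 0, 0]]
    - [[-0.024, -0.13, 0], [0, 0, 0]]
    - [[-0.029, -0.157, 0], [0, 0, 0]]
    - [[-0.033, -0.176, 0], [0, 0, 0]]
    - [[-0.034, -0.1835, 0], [0, 0, 0]]

```text
t: 18.62
tcp_pos: [0.3871, 0.2141, 0.1512]
ee_rot: [-180.0, 0.0, 0.1]
ft_force: [0.6, -0.4, -3.2]
gripper_width: 0.0392
gripper_force: 26.2
```

Emit:
servo_tool:
  commands:
    - [[0, 0, 0.002], [0, 0, 0]]
    - [[0, 0, 0.007], [0, 0, 0]]
    - [[0, 0, 0.012], [0, 0, 0]]
    - [[0, 0, 0.016], [0, 0, 0]]
    - [[0, 0, 0.018], [0, 0, 0]]
    - [[0, 0, 0.018], [0, 0, 0]]

```text
t: 19.12
tcp_pos: [0.3878, 0.2115, 0.1327]
ee_rot: [180.0, 0.1, -0.1]
ft_force: [-0.7, 0.5, -0.7]
gripper_width: 0.0396
gripper_force: 26.2
```

```bash
python3 -c "
from g import *
look('a2',sensors.state()['tcp_pos'][2]-.0475)
m=np.load('ma2.npz');I=np.load('a2.npz')
T=sensors.state()['tcp_pos']
for n in ('top','side'):
    k=[k for k in m if k.startswith(n+'_pot')][0]
    ref=np.load('m0.npz')[n+'_pot_0'];
    print(n,'pot proj rim ctr',proj(n,[.4885,.212,.075]).round(1),'L/R',proj(n,[.4885,.268,.075]).round(1),proj(n,[.4885,.156,.075]).round(1),proj(n,[.5445,.212,.075]).round(1),proj(n,[.4325,.212,.075]).round(1))
for n,(l,t,r,b) in (('top',(180,180,230,230)),('side',(245,225,315,300))):
    g=I[n].astype(int); gr=((g[...,1]>g[...,0]+8)&(g[...,1]>g[...,2]+12)); M=np.zeros(gr.shape,bool);M[t:b,l:r]=gr[t:b,l:r]; ys,xs=np.nonzero(M); print(n,'green',len(xs),xs.min(),xs.max(),ys.min(),ys.max(),xs.mean(),ys.mean())
"
```

```text
[0.3878 0.2115 0.1327] [ 1.8e+02  1.0e-01 -1.0e-01] t 19.1167 w 0.03962614992809996 26.205122829414904 [-0.7  0.5 -0.7]
side cactus 0.51 [268.5, 263.9, 18.3, 23.2] 226 276.3 270.2
side cactus 0.26 [262.8, 152.5, 14.1, 28.7] 453 267.3 165.2
side pot 0.68 [252.8, 270.4, 48.8, 49.2] 1530 276.1 295.1
side saucer 0.92 [239.9, 239.0, 50.3, 34.9] 1140 263.1 255.2
side saucer 0.65 [328.3, 226.3, 21.2, 19.0] 235 339.3 235.3
side dome 0.89 [238.0, 190.7, 31.3, 40.5] 863 251.6 211.5
side dome 0.62 [197.9, 195.3, 33.5, 42.1] 1051 213.8 220.3
side dome 0.6 [255.3, 273.5, 47.4, 46.2] 1494 276.1 295.1
side tongs 0.45 [198.8, 193.2, 31.9, 43.7] 993 213.9 220.0
side proj cactus base/gripmid/top [277.5 280.3] [277.4 268.1] [277.4 262.1]
top pot 0.68 [184.1, 188.4, 39.2, 31.6] 457 205.7 201.0
top saucer 0.95 [285.0, 238.8, 32.3, 32.6] 823 301.7 253.4
top saucer 0.74 [238.9, 174.5, 47.3, 46.2] 1468 262.2 197.1
top dome 0.58 [306.8, 168.2, 27.2, 27.4] 654 322.4 180.3
top dome 0.57 [262.3, 136.0, 31.4, 27.0] 700 276.6 149.0
top dome 0.37 [188.6, 191.7, 35.2, 27.2] 383 206.4 200.6
top proj cactus base/gripmid/top [203.3 206.4] [201.6 204.2] [200.7 203.1]
top pot proj rim ctr [203.6 206.8] L/R [185.7 207.2] [221.5 206.3] [203.6 189.3] [203.6 224.5]
side pot proj rim ctr [277.2 283.7] L/R [276.4 299.6] [278. 269.] [253.9 283.3] [300.6 284.2]
top green 36 196 206 199 205 199.88888888888889 201.5
side green 172 245 283 225 270 266.34302325581393 248.97093023255815
```

Emit:
servo_tool:
  commands:
    - [[0.001, -0.001, 0.003], [0, 0, 0]]
    - [[0.001, -0.001, 0.008], [0, 0, 0]]
    - [[0.001, -0.001, 0.013], [0, 0, 0]]
    - [[0.001, -0.001, 0.017], [0, 0, 0]]
    - [[0.001, -0.001, 0.02], [0, 0, 0]]
    - [[0.001, -0.001, 0.0215], [0, 0, 0]]
    - [[0.001, -0.001, 0.0215], [0, 0, 0]]
    - [[0.001, -0.001, 0.0215], [0, 0, 0]]

```text
t: 20.38
tcp_pos: [0.389, 0.2131, 0.1118]
ee_rot: [-180.0, -0.0, -0.0]
ft_force: [0.7, 0.1, -1.0]
gripper_width: 0.0394
gripper_force: 26.2
```

```bash
python3 -c "
from g import *
look('a3',sensors.state()['tcp_pos'][2]-.0475)
I=np.load('a3.npz')['side']
for r in range(258,304,2): print(r,' '.join('%3d,%3d,%3d'%tuple(v) for v in I[r,252:306:4]))
"
```

```text
[0.389  0.2131 0.1118] [-180.   -0.   -0.] t 20.3833 w 0.0394335969468002 26.23791826190427 [ 0.7  0.1 -1. ]
side cactus 0.76 [268.6, 271.0, 17.9, 23.3] 212 275.8 276.5
side pot 0.97 [253.8, 270.3, 50.4, 47.5] 1397 275.0 296.6
side pot 0.6 [186.1, 243.5, 40.1, 23.5] 467 206.4 255.4
side saucer 0.8 [236.7, 239.5, 53.4, 34.2] 1250 264.7 255.8
side saucer 0.45 [328.3, 222.6, 22.8, 20.4] 195 340.7 235.2
side dome 0.93 [238.8, 192.2, 29.8, 38.9] 830 251.7 212.4
side dome 0.87 [198.8, 196.0, 34.4, 40.7] 1021 214.1 219.9
side dome 0.43 [272.5, 272.5, 92.6, 12.5] 651 318.2 280.3
side tongs 0.75 [267.1, 268.2, 107.0, 17.8] 1076 320.4 277.4
side tongs 0.53 [254.6, 270.0, 47.0, 49.8] 1343 274.8 296.7
side proj cactus base/gripmid/top [277.  287.5] [277.  275.5] [276.9 269.5]
top cactus 0.43 [197.3, 196.1, 11.8, 11.1] 44 201.6 202.5
top pot 0.9 [186.7, 189.6, 35.5, 28.4] 512 205.0 200.9
top saucer 0.6 [240.4, 175.4, 43.6, 46.6] 1470 262.0 197.1
top saucer 0.58 [285.8, 236.5, 31.1, 31.3] 841 301.7 253.0
top dome 0.94 [260.8, 134.6, 30.3, 29.3] 737 276.5 149.0
top dome 0.68 [307.7, 170.2, 26.3, 23
[... 3406 characters left out ...]
 107,105, 97
296 198,196,186  90, 88, 81  71, 68, 66  76, 74, 71  78, 76, 74  55, 54, 51  45, 43, 41  46, 44, 42  67, 67, 66  78, 76, 75  73, 71, 69  59, 59, 54 123,123,113 103,101, 93
298 194,191,180  98, 96, 91  59, 58, 54  73, 71, 69  81, 80, 78  70, 69, 67  57, 56, 54  66, 64, 62  87, 86, 84  69, 69, 67  55, 53, 52  76, 75, 69 190,189,177 176,175,163
300 173,171,160 123,121,113  53, 52, 50  60, 58, 56  67, 65, 63  75, 73, 71  72, 71, 69  73, 73, 70  65, 64, 62  58, 55, 53  52, 51, 48  89, 87, 81 198,197,185 199,198,186
302 172,169,159 153,150,140  51, 49, 47  57, 56, 53  62, 60, 57  62, 62, 60  63, 62, 59  62, 61, 59  60, 57, 55  55, 53, 51  50, 47, 46 113,112,105 198,197,185 197,195,184
```

All readings agree: plug bottom is about 11 mm below the rim, the cactus is centred (side column 276 for both pot and plant), there is no contact force, and the dome still hangs. Handing in.

```bash
python3 -c "
from cell import workorder; print(workorder.sign_off())"
```

```text
the job is handed in; nothing more can be done
None
```

The job is handed in at about 20 s: the dome hangs on the stake, and the tongs hold the cactus upright in the middle of the pot's mouth, plug about 11 mm inside the rim by the camera and arm readings. I viewed 12 pictures, over the limit of 10, so the cactus lift and the final placing were checked by numbers only.

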